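# Open the descaler for the lidded pot

### The arm

A 6-joint arm with a two-finger parallel gripper is mounted at the origin on the work surface. World frame = base frame: x ahead of the robot, y to its left, z up, the work surface at z = 0. Lengths are in m, angles in rad, forces in N, time in s.
With the tool pointing down it reaches from about 0.375 to 0.9 m from the base axis. Payload 3.1 kg.
Tool frame: the origin (TCP) lies where the fingers leave the gripper's body, on its centre line; the fingertips stand 73 mm ahead of it and the grasp point (between the pads) lies 54 mm ahead of it; z points along the fingers, y is the line along which they close (so a half turn about z gives the same grasp; the last joint's range is limited). The gripper opens to 85 mm and grips with 20 to 120 N. Pads are 22 mm wide; open, the fingers measure 114 mm over their backs; the gripper's body (76 mm by 85 mm) begins 54 mm behind the grasp point. The pads swing forward as they close: fully open they stand 13 mm farther back than shut.
Start: joints at [-1.341, 0.527, 1.433, -0, 1.181, -0.178], TCP at [0.248, -0.574, 0.304] pointing down, gripper open.
Joint ranges: [-3.08, 3.08], [-0.75, 2.2], [0.22, 2.44], [-1.43, 4.57], [0, 2.65], [-2.85, 2.85]. Speed limits (rad/s): [2.79, 2.79, 3.14, 3.14, 3.14, 3.14].

### API

Orientations are given as a unit quaternion [x, y, z, w].
In Python, from station import manip gives the robot as it stands.
- The arm moves only by the shell command python3 -m crank 'ROWS' [FORCE]. ROWS is JSON, a list of rows, each an object with "dp": the shift along the tool's x, y, z normalised to -1 to 1, where 1 is 50 cm, a list of three; "delta_rot": the turn, a rotation vector about the tool's x, y, z normalised to -1 to 1, where 1 is 2 pi rad, a list of three; "fingers": the opening, from -1 (shut) to 1 (fully open). A call has 1 to 12 rows; each row shifts and turns the commanded pose from where the row before left it, along the tool's axes as they then stand; what a row does not reach is not made up. A row lasts 1/12 s, in which the tool goes at most 41.7 mm and 7.16 degrees, less where a joint would pass 70% of its speed; a pose out of reach is approached as far as the arm can. A call with a number of a shift or a turn outside -1 to 1 is refused whole. A call with a gripper value outside its range is refused whole. The fingers move at their own pace and stop on an object; FORCE is the grip in N (left out, the last holds). Time passes only in rows, so rows that do not move let the fingers close. It gives the time, the measured TCP pose, the force, the opening and the grip force at its end, in the units of the state.
- manip.sense(): the state, without advancing time (a new reading comes with each control period).
- manip.snapshot(name): name is "scene" or "top" or "wrist"; returns (picture, depth): 400x640x3 uint8, red, green, blue; 400x640 float32, m along the optical axis (not along the pixel's ray), 0 where there is no reading.
- manip.camera_model(name): a dict with "fx", "fy", "cx", "cy" (pixels), "k1" (the pictures are not rectified: a ray, as slopes to the right and down, at radius r is drawn at 1 + k1 r^2 times it, then the intrinsics apply), "origin" and "attitude" of the camera in the world. Camera axes: x right, y up, looking along -z (the intrinsics and any distortion apply to the point x, -y, -z); pixel columns grow to the right and rows downward; lengths in m; the calibration is good to about 2 mm. A picture is of the moment at which its call begins: read the wrist's pose just before it. camera_model takes no time and is no camera call; for the wrist camera it gives the pose at the moment of the call.
- manip.sign_off(): hands the job in; it is judged then, once.
The state is a dict: "t": time; "q": joint angles; "qd": joint speeds; "tau": joint torques, N m; "tcp_pos": TCP position; "tool_rot": TCP orientation; "force": force on the tool from outside, world axes, zero at the start; "ft_torque": the same for the moment, N m; "finger_gap": opening from 0.0 (shut) to 1.0 (fully open); "gripper_force": force on a finger pad.
Only numpy, scipy, OpenCV 4.12 (cv2) and the standard library are available. Lean on these libraries where they do the work, as an engineer would, in place of code of your own. Each camera call takes 0.05 s, during which the arm holds its last target. There are 200 camera calls.

### The job

Get the pot ready for descaling: lift its lid off by the knob and set it down flat, knob up, on the round wooden board, without dropping it, then let go of it. Then open the descaler bottle: push its safety cap down, twist it counter-clockwise (seen from above) until it comes free, lift it off, and finish with the gripper still holding the cap upright a few centimetres clear above the mouth of the bottle; do not put it down or let go. Leave the pot, the mug, the plant and the soap bottle standing where they are.

Things in the scene. Friction and masses are not known exactly. Their poses are not given: they have to be found in the camera images.
- pot: Round stainless steel pot, 152 mm outside diameter, 88 mm high to the rim, wall 3 mm, two small loop handles along its own x axis reaching 102 mm from the centre, 66 to 73 mm up; loose, 1.1 kg. Origin: centre of its underside.
- lid: Loose steel lid on the pot, 0.25 kg: disc of 160 mm diameter, top 12 mm above the origin, over an 8 mm deep plug of 132 mm diameter that sits in the pot with 7 mm of play. In the middle a black round knob, 30 mm diameter, 28 to 50 mm above the origin, on a 14 mm stem. Origin: centre of the plug's underside (80 mm above the pot's underside at the start), z up through the knob.
- board: Round wooden serving board, 184 mm diameter, 12 mm thick, fixed to the worktop; the place for the lid. Origin: centre of its underside.
- bottle: White descaler bottle, 94 x 74 mm, in a low steel holder (130 x 100 mm) screwed to the worktop: it cannot move or turn. Body 104 mm high, shoulders narrowing to a collar of 40 mm diameter whose top is 140 mm up, then the neck under the cap. Origin: centre of the holder's underside, z up along the neck.
- bottle_mouth (a point): Centre of the top of the bottle's neck, 172 mm above the bottle's origin, inside the cap at the start. The spring stub stands up to 11 mm above it once the cap is off.
- cap: Grey round ribbed push-and-turn cap on the bottle, 46 mm diameter, 36.5 mm high, 30 g. Origin: centre of its lower edge, z up. Starts 148.5 mm above the bottle's origin, x axis along the bottle's, locked: unless pressed it turns only 5 degrees and does not lift. Pressed, it turns counter-clockwise (from above): free after 50 degrees, stop at about 125; turn it about 80, then lift straight off.
- cap_spring (a joint): How far the cap is pressed down against the spring in the neck (m): 0 at the start (5 N), 0.008 fully down (9 N); it can be turned from 0.0055 on. Reads -0.003 when the cap is off. Let up after less than 40 degrees of turn, the cap locks again. Clockwise is always blocked.
- mug: White mug, 80 mm diameter, 90 mm high, bystander. Origin: centre of its underside.
- plant: Small potted succulent, 72 mm diameter, 95 mm high, bystander. Origin: centre of its underside.
- soap: Clear dish-soap bottle, 54 mm diameter, 170 mm high, with a plain black top, bystander. Origin: centre of its underside.
Things that resemble listed ones, but are neither listed nor needed, are in the scene too. Leave any green or red look-alike of the pot alone. There is more than one size of the cap; the one meant has the size given above.

How it is judged:
On the way, in this order (a step that is already met when the one before it is completed fails the run):
1. the lid lies flat, knob up and let go, on the round board (horizontal distance between lid and board below 0.05 m and z of lid in the frame of board between 0.008 and 0.018 m and angle between lid's own z axis and vertical below 0.12 rad and contact force between lid and board above 0.3 N and contact force between the fingers and lid below 0.05 N and contact force between lid and pot below 0.05 N and linear speed of lid below 0.05 m/s), for 0.2 s.
2. the cap is pressed down (value of joint cap_spring above 0.0045 m), for 0.1 s.
3. the cap is twisted free while still on the neck (angle between the x axis of cap and the x axis of bottle, either way round above 0.75 rad and z of cap in the frame of bottle below 0.165 m), for 0.05 s.
At the end, for the whole second after the job is handed in: The gripper holds the cap still, untilted within 20 degrees, 15 to 160 mm above the mouth and within 40 mm sideways, not touching the bottle; the lid lies let go, flat, knob up, within 50 mm of the board's centre, clear of the pot; the pot stands within 40 mm of its start (all of step 1 and contact force between the fingers and cap above 1 N and z of cap in the frame of bottle_mouth between 0.015 and 0.16 m and horizontal distance between cap and bottle_mouth below 0.04 m and angle between cap's own z axis and vertical below 0.35 rad and linear speed of cap below 0.05 m/s and contact force between cap and bottle below 0.05 N and value of joint cap_spring below -0.001 m and angle between pot's own z axis and vertical below 0.1 rad and distance of pot from where it was at the start of the episode below 0.04 m); the arm keeps its last pose, push and grip.
It fails at once if the mug, the plant or the soap bottle is moved by more than 30 mm (distance of any of mug, plant, soap from where it was at the start of the episode above 0.03 m).
It fails at once if the mug, the plant or the soap bottle is tipped over (angle between any of mug, plant, soap's own z axis and vertical above 0.4 rad).
It fails at once if the pot is shoved by more than 40 mm or tipped (distance of pot from where it was at the start of the episode above 0.04 m or angle between pot's own z axis and vertical above 0.3 rad).
It fails at once if the lid is dropped (falls freely, out of the gripper, faster than 0.7 m/s) (linear speed of lid above 0.7 m/s and contact force between the fingers and lid below 0.05 N).
It also fails if it takes over 58 s, if anything falls off the work surface, if the arm or the gripper's body presses on something with over 40 N, if the wrist force passes 120 N, or if a joint passes its speed limit or range.

## Working session

There is one attempt and no reset: what is moved stays moved. The work goes in short steps, Python scripts to look and compute and a shell command to move; the robot and the scene stay as the last step left them, time stands still between calls to the robot, and variables do not carry over. Pictures are saved under pics/ and viewed, at most 10 in all, crops included, and the job is handed in when it is done.

```bash
mkdir -p pics; ls; cat > h.py <<'E'
import numpy as np, cv2
from station import manip
from scipy.spatial.transform import Rotation as R
def cloud(name):
    m=manip.camera_model(name); pic,d=manip.snapshot(name)
    h,w=d.shape; u,v=np.meshgrid(np.arange(w),np.arange(h))
    K=np.array([[m['fx'],0,m['cx']],[0,m['fy'],m['cy']],[0,0,1.]])
    p=cv2.undistortPoints(np.stack([u,v],-1).reshape(-1,1,2).astype(float),K,np.array([m['k1'],0,0,0.])).reshape(h,w,2)
    c=np.stack([p[...,0]*d,-p[...,1]*d,-d],-1)
    a=np.array(m['attitude']); Rm=a if a.shape==(3,3) else R.from_quat(a).as_matrix()
    P=c@Rm.T+np.array(m['origin']); P[d==0]=np.nan
    return pic,P
def save(n,pic): cv2.imwrite(f'pics/{n}.png',pic[...,::-1])
E
python3 - <<'E'
from h import *
s=manip.sense();print(s)
for n in('scene','top'):
    pic,P=cloud(n);save(n,pic);np.save(n,P);print(manip.camera_model(n))
E
```

```text
pics
{'t': 0.0, 'q': array([-1.34152003e+00,  5.28450304e-01,  1.43392573e+00, -3.45273951e-05,
        1.18136768e+00, -1.78499417e-01]), 'qd': array([-6.77492832e-05,  1.49587988e-03,  1.01485234e-03,  4.66736045e-04,
        1.58011754e-04,  9.73704719e-04]), 'tau': array([-6.96991674e-05, -4.42354739e+01, -1.78026295e+01, -1.22715810e-04,
        8.40824418e-03,  1.01403963e-06]), 'tcp_pos': array([ 0.24774516, -0.57318384,  0.30293573]), 'tool_rot': array([ 9.79284878e-01,  2.02484496e-01, -4.32619994e-05, -1.07477851e-03]), 'force': array([ 0.33068238,  0.59827036, -0.90572967]), 'ft_torque': array([ 0.03360029, -0.0347833 ,  0.00449786]), 'gripper_force': 0.0, 'finger_gap': 1.0008236199462646}
{'fx': 403.315152627637, 'fy': 403.315152627637, 'cx': 321.50501461381253, 'cy': 192.19005245873464, 'k1': -0.10401016730723402, 'origin': array([1.19827924, 0.39382676, 0.83767726]), 'attitude': array([0.19834967, 0.32910493, 0.77957607, 0.49457912])}
{'fx': 481.9359356113948, 'fy': 481.9359356113948, 'cx': 320.37040971591375, 'cy': 199.15184355045537, 'k1': 0.004298852144515135, 'origin': array([0.44707249, 0.05579093, 1.40605257]), 'attitude': array([-0.03373317,  0.01835783,  0.71301423, -0.70009697])}
```

View pics/scene.png

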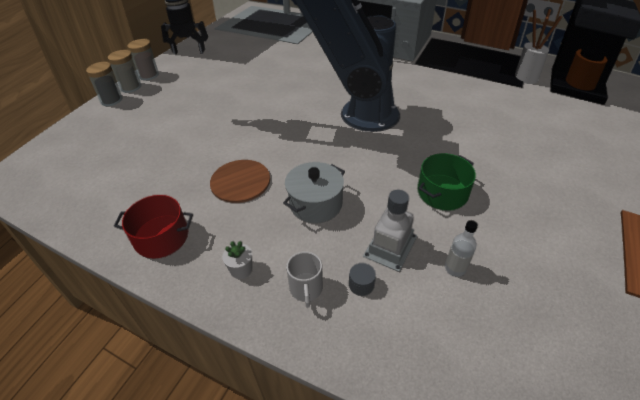

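View pics/top.png

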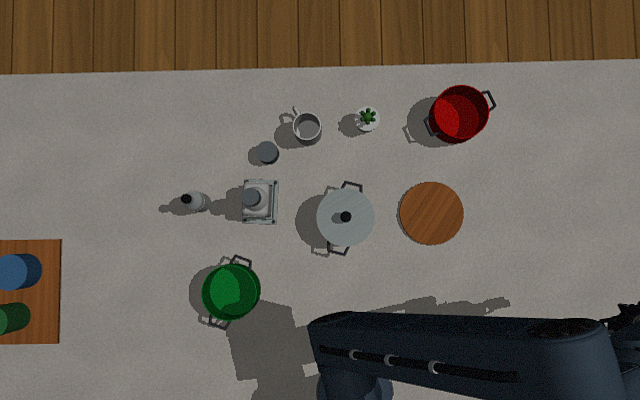

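The scene view shows the lidded pot (315,190), board (240,180), bottle with its grey cap (398,202), a loose decoy cap (362,280), mug, plant and soap. In the top view the knob is at (346,216), the board at (431,213) and the cap at (252,197).

```bash
python3 - <<'E'
from h import *
top=np.load('top.npy');sc=np.load('scene.npy')
print('pix',top[216,346],top[213,431],top[197,252],top[205,262],sc[202,398])
def circ(Q):
    A=np.c_[2*Q[:,:2],np.ones(len(Q))];s=np.linalg.lstsq(A,(Q[:,:2]**2).sum(1),rcond=None)[0]
    return s[:2],np.sqrt(s[2]+s[:2]@s[:2])
for nm,P in(('top',top),('sc',sc)):
  for lab,c,r,z0,z1 in(('knob',top[216,346],.04,.118,.14),('lid',top[216,346],.11,.085,.1),('board',top[213,431],.11,.008,.016),('cap',top[197,252],.05,.17,.2),('captop',top[197,252],.05,.178,.2)):
    Q=P.reshape(-1,3);Q=Q[np.isfinite(Q).all(1)];Q=Q[(np.hypot(*(Q[:,:2]-c[:2]).T)<r)&(Q[:,2]>z0)&(Q[:,2]<z1)]
    if len(Q)<5: print(nm,lab,len(Q));continue
    (cx,cy),(w,h),a=cv2.minAreaRect((Q[:,:2]*1000).astype(np.float32))
    e=cv2.minEnclosingCircle((Q[:,:2]*1000).astype(np.float32))
    print(nm,lab,len(Q),np.median(Q,0).round(4),np.percentile(Q[:,2],95).round(4),'rect',round(cx),round(cy),round(w),round(h),round(a),'encl',np.round(e[0]),round(e[1]))
# holder orientation
Q=top.reshape(-1,3);Q=Q[np.isfinite(Q).all(1)];c=top[197,252]
for z0,z1 in((.006,.06),(.085,.12)):
  q=Q[(np.hypot(*(Q[:,:2]-c[:2]).T)<.1)&(Q[:,2]>z0)&(Q[:,2]<z1)];print(len(q),cv2.minAreaRect((q[:,:2]*1000).astype(np.float32)))
E
```

```text
pix [0.49536205 0.01586445 0.13501186] [ 0.5041203  -0.23223814  0.01404192] [0.54618571 0.25560458 0.18636272] [0.52988478 0.24048653 0.11472693] [0.56692101 0.26955081 0.18499463]
top knob 95 [0.4931 0.0179 0.13  ] 0.1341 rect 494 17 26 26 44 encl [494.  17.] 15
top lid 2559 [0.4932 0.0163 0.0924] 0.0971 rect 494 16 158 157 83 encl [494.  17.] 80
top board 2617 [ 0.5026 -0.2333  0.012 ] 0.0153 rect 504 -233 183 182 60 encl [ 513. -233.] 99
top cap 268 [0.5472 0.2609 0.1844] 0.1892 rect 548 262 46 44 87 encl [548. 262.] 24
top captop 255 [0.547  0.2611 0.1848] 0.1892 rect 548 262 45 43 45 encl [547. 262.] 24
sc knob 95 [0.5004 0.0218 0.1278] 0.1306 rect 497 21 28 28 68 encl [496.  20.] 16
sc lid 1789 [0.505  0.0272 0.0913] 0.094 rect 495 20 161 159 33 encl [495.  21.] 82
sc board 1850 [ 0.5105 -0.2266  0.0108] 0.0134 rect 507 -229 183 180 22 encl [ 506. -229.] 94
sc cap 315 [0.5553 0.2668 0.1838] 0.1862 rect 550 265 46 46 34 encl [549. 266.] 25
sc captop 264 [0.5518 0.266  0.1841] 0.1864 rect 549 266 44 48 70 encl [548. 265.] 24
411 ((546.170654296875, 255.7481689453125), (188.60292053222656, 162.36134338378906), 87.01051330566406)
602 ((548.2206420898438, 261.4811706542969), (74.76789093017578, 93.9783706665039), 88.62457275390625)
```

```bash
cat > go.py <<'E'
import sys
from h import *
t=np.array(list(map(float,sys.argv[1:4])));s=manip.sense()
d=R.from_quat(s['tool_rot']).inv().apply(t-s['tcp_pos'])/.5
z=R.from_quat(s['tool_rot']).as_matrix()
print('total dp',d.round(4),'rows>=',np.linalg.norm(d)/.0834,'zaxis',z[:,2].round(4),'yaw',np.arctan2(z[1,0],z[0,0]).round(3),'tcp',s['tcp_pos'].round(4),'q6',s['q'][5].round(2))
E
python3 go.py 0.4945 0.018 0.24
```

```text
total dp [ 0.922  -0.8895  0.1281] rows>= 15.437548745932546 zaxis [-5.0e-04  1.9e-03 -1.0e+00] yaw 0.408 tcp [ 0.2478 -0.5732  0.303 ] q6 -0.18
```

```bash
python3 -m crank '[{"dp":[0.05,-0.05,0.005],"delta_rot":[0,0,0],"fingers":1},{"dp":[0.05,-0.05,0.005],"delta_rot":[0,0,0],"fingers":1},{"dp":[0.05,-0.05,0.005],"delta_rot":[0,0,0],"fingers":1},{"dp":[0.05,-0.05,0.005],"delta_rot":[0,0,0],"fingers":1},{"dp":[0.05,-0.05,0.005],"delta_rot":[0,0,0],"fingers":1},{"dp":[0.05,-0.05,0.005],"delta_rot":[0,0,0],"fingers":1},{"dp":[0.05,-0.05,0.005],"delta_rot":[0,0,0],"fingers":1},{"dp":[0.05,-0.05,0.005],"delta_rot":[0,0,0],"fingers":1},{"dp":[0.05,-0.05,0.005],"delta_rot":[0,0,0],"fingers":1},{"dp":[0.05,-0.05,0.005],"delta_rot":[0,0,0],"fingers":1},{"dp":[0.05,-0.05,0.005],"delta_rot":[0,0,0],"fingers":1},{"dp":[0.05,-0.05,0.005],"delta_rot":[0,0,0],"fingers":1}]' 40; python3 go.py 0.4945 0.018 0.24
```

```text
t: 1.1
tcp_pos: [0.4045, -0.1776, 0.2737]
tool_rot: [0.979, 0.202, -0.0, -0.0]
force: [0.4, -0.7, 0.1]
finger_gap: 1.002
gripper_force: 0.0
total dp [ 0.3204 -0.2879  0.0674] rows>= 5.227241257899444 zaxis [-3.e-04  3.e-04 -1.e+00] yaw 0.407 tcp [ 0.4045 -0.1776  0.2737] q6 0.5
```

```bash
python3 -m crank '[{"dp":[0.045,-0.04,0.009],"delta_rot":[0,0,0],"fingers":1},{"dp":[0.045,-0.04,0.009],"delta_rot":[0,0,0],"fingers":1},{"dp":[0.045,-0.04,0.009],"delta_rot":[0,0,0],"fingers":1},{"dp":[0.045,-0.04,0.009],"delta_rot":[0,0,0],"fingers":1},{"dp":[0.045,-0.04,0.009],"delta_rot":[0,0,0],"fingers":1},{"dp":[0.045,-0.04,0.009],"delta_rot":[0,0,0],"fingers":1},{"dp":[0.035,-0.03,0.009],"delta_rot":[0,0,0],"fingers":1},{"dp":[0,0,0],"delta_rot":[0,0,0],"fingers":1},{"dp":[0,0,0],"delta_rot":[0,0,0],"fingers":1}]'; python3 go.py 0.4945 0.018 0.17
python3 - <<'E'
from h import *
pic,P=cloud('wrist');save('w1',pic)
Q=P.reshape(-1,3);Q=Q[np.isfinite(Q).all(1)]
for lo,hi in((.122,.136),(.085,.1)):
  q=Q[(np.hypot(Q[:,0]-.4945,Q[:,1]-.018)<.1)&(Q[:,2]>lo)&(Q[:,2]<hi)]
  if len(q)>5: print(len(q),q.mean(0),np.median(q[:,2]),cv2.minAreaRect((q[:,:2]*1000).astype(np.float32)))
E
```

```text
t: 1.85
tcp_pos: [0.4906, 0.0061, 0.2419]
tool_rot: [0.979, 0.204, -0.001, -0.0]
force: [0.1, -0.1, 0.1]
finger_gap: 0.998
gripper_force: 0.0
total dp [ 0.0168 -0.0187  0.1438] rows>= 1.7499194314343884 zaxis [-0.0013  0.     -1.    ] yaw 0.411 tcp [0.4906 0.0061 0.2419] q6 0.94
1341 [0.4975562  0.01820302 0.12959006] 0.12991895540492487 ((496.3935546875, 17.758895874023438), (28.98606300354004, 27.975814819335938), 54.648860931396484)
26713 [0.50253619 0.02046291 0.09263545] 0.09261601015783882 ((495.50048828125, 17.83905029296875), (158.84030151367188, 158.86216735839844), 74.57758331298828)
```

View pics/w1.png

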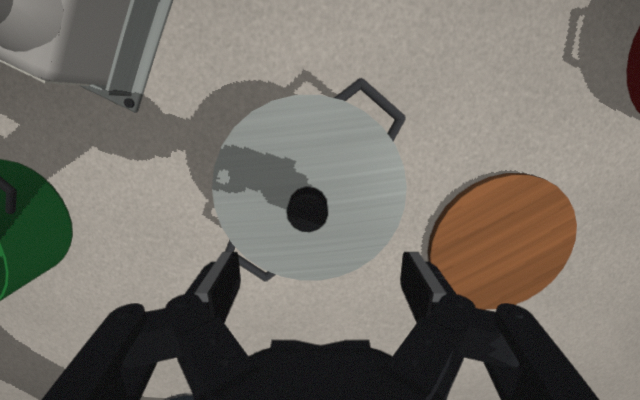

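The wrist view shows the knob at (307,209), centred on the lid and between the open fingers, with the board at (503,240). The knob measures (0.496, 0.018), so I descend.

```bash
python3 -m crank '[{"dp":[0.01,-0.009,0.03],"delta_rot":[0,0,0],"fingers":1},{"dp":[0.01,-0.009,0.03],"delta_rot":[0,0,0],"fingers":1},{"dp":[0,0,0.03],"delta_rot":[0,0,0],"fingers":1},{"dp":[0,0,0.03],"delta_rot":[0,0,0],"fingers":1},{"dp":[0,0,0.023],"delta_rot":[0,0,0],"fingers":1},{"dp":[0,0,0],"delta_rot":[0,0,0],"fingers":0},{"dp":[0,0,0],"delta_rot":[0,0,0],"fingers":-1},{"dp":[0,0,0],"delta_rot":[0,0,0],"fingers":-1},{"dp":[0,0,0],"delta_rot":[0,0,0],"fingers":-1},{"dp":[0,0,0],"delta_rot":[0,0,0],"fingers":-1}]' 50; python3 go.py 0.496 0.018 0.17
```

```text
t: 2.73
tcp_pos: [0.4966, 0.0172, 0.172]
tool_rot: [0.979, 0.202, 0.001, 0.0]
force: [-0.8, -0.5, 5.1]
finger_gap: 0.341
gripper_force: 48.7
total dp [-0.0004 -0.002   0.004 ] rows>= 0.05367187656548751 zaxis [ 1.2e-03  2.0e-04 -1.0e+00] yaw 0.407 tcp [0.4966 0.0172 0.172 ] q6 0.97
```

```bash
python3 -m crank '[{"dp":[0,0,-0.01],"delta_rot":[0,0,0],"fingers":-1},{"dp":[0,0,-0.025],"delta_rot":[0,0,0],"fingers":-1},{"dp":[0,0,-0.04],"delta_rot":[0,0,0],"fingers":-1},{"dp":[0,0,-0.04],"delta_rot":[0,0,0],"fingers":-1},{"dp":[0,0,-0.02],"delta_rot":[0,0,0],"fingers":-1},{"dp":[-0.01,0.024,0],"delta_rot":[0,0,0],"fingers":-1},{"dp":[-0.019,0.05,0],"delta_rot":[0,0,0],"fingers":-1},{"dp":[-0.021,0.055,0],"delta_rot":[0,0,0],"fingers":-1},{"dp":[-0.021,0.055,0],"delta_rot":[0,0,0],"fingers":-1},{"dp":[-0.021,0.055,0],"delta_rot":[0,0,0],"fingers":-1},{"dp":[-0.021,0.055,0],"delta_rot":[0,0,0],"fingers":-1},{"dp":[-0.021,0.055,0],"delta_rot":[0,0,0],"fingers":-1}]'; python3 go.py 0.505 -0.231 0.12
```

```text
t: 3.73
tcp_pos: [0.5036, -0.1706, 0.2386]
tool_rot: [0.979, 0.203, -0.0, -0.0]
force: [1.0, -0.5, -3.5]
finger_gap: 0.338
gripper_force: 49.8
total dp [-0.0453  0.1121  0.2372] rows>= 3.1927687508083284 zaxis [-4.e-04  2.e-04 -1.e+00] yaw 0.408 tcp [ 0.5036 -0.1706  0.2386] q6 0.63
```

```bash
python3 -m crank '[{"dp":[-0.017,0.045,0],"delta_rot":[0,0,0],"fingers":-1},{"dp":[-0.014,0.035,0],"delta_rot":[0,0,0],"fingers":-1},{"dp":[-0.01,0.02,0],"delta_rot":[0,0,0],"fingers":-1},{"dp":[-0.003,0.01,0.02],"delta_rot":[0,0,0],"fingers":-1},{"dp":[0,0,0.04],"delta_rot":[0,0,0],"fingers":-1},{"dp":[0,0,0.05],"delta_rot":[0,0,0],"fingers":-1},{"dp":[0,0,0.05],"delta_rot":[0,0,0],"fingers":-1},{"dp":[0,0,0.05],"delta_rot":[0,0,0],"fingers":-1},{"dp":[0,0,0.03],"delta_rot":[0,0,0],"fingers":-1},{"dp":[0,0,0.01],"delta_rot":[0,0,0],"fingers":-1},{"dp":[0,0,0],"delta_rot":[0,0,0],"fingers":-1}]'; python3 go.py 0.505 -0.231 0.104
```

```text
t: 4.65
tcp_pos: [0.5047, -0.2271, 0.1116]
tool_rot: [0.979, 0.203, -0.002, -0.002]
force: [0.3, -0.1, -2.2]
finger_gap: 0.333
gripper_force: 49.8
total dp [-0.0025  0.0075  0.0153] rows>= 0.20619765610476737 zaxis [-0.0037  0.0029 -1.    ] yaw 0.409 tcp [ 0.5047 -0.2271  0.1116] q6 0.54
```

```bash
python3 -m crank '[{"dp":[-0.003,0.008,0.006],"delta_rot":[0,0,0],"fingers":-1},{"dp":[0,0,0.006],"delta_rot":[0,0,0],"fingers":-1},{"dp":[0,0,0.004],"delta_rot":[0,0,0],"fingers":-1},{"dp":[0,0,0],"delta_rot":[0,0,0],"fingers":-1}]'; python3 go.py 0.505 -0.231 0.104
```

```text
t: 4.98
tcp_pos: [0.5061, -0.2332, 0.1059]
tool_rot: [0.979, 0.202, 0.0, 0.0]
force: [-0.7, 0.7, -3.8]
finger_gap: 0.333
gripper_force: 49.8
total dp [-0.0003 -0.0048  0.0037] rows>= 0.07336410718234754 zaxis [ 8.e-04 -5.e-04 -1.e+00] yaw 0.408 tcp [ 0.5061 -0.2332  0.1059] q6 0.53
```

```bash
python3 -m crank '[{"dp":[0,0,0.003],"delta_rot":[0,0,0],"fingers":-1},{"dp":[0,0,0.001],"delta_rot":[0,0,0],"fingers":-1},{"dp":[0,0,0],"delta_rot":[0,0,0],"fingers":-1}]'; python3 go.py 0.505 -0.231 0.104
```

```text
t: 5.23
tcp_pos: [0.5061, -0.2332, 0.1041]
tool_rot: [0.979, 0.202, 0.0, 0.0]
force: [-0.5, -0.3, 1.4]
finger_gap: 0.337
gripper_force: 50.3
total dp [-0.0003 -0.0048  0.0001] rows>= 0.05824421712091406 zaxis [ 8.e-04 -6.e-04 -1.e+00] yaw 0.408 tcp [ 0.5061 -0.2332  0.1041] q6 0.53
```

Contact shows in the force reading, so I release and rise.

```bash
python3 -m crank '[{"dp":[0,0,0],"delta_rot":[0,0,0],"fingers":0},{"dp":[0,0,0],"delta_rot":[0,0,0],"fingers":1},{"dp":[0,0,0],"delta_rot":[0,0,0],"fingers":1},{"dp":[0,0,0],"delta_rot":[0,0,0],"fingers":1},{"dp":[0,0,0],"delta_rot":[0,0,0],"fingers":1},{"dp":[0,0,0],"delta_rot":[0,0,0],"fingers":1},{"dp":[0,0,-0.03],"delta_rot":[0,0,0],"fingers":1},{"dp":[0,0,-0.07],"delta_rot":[0,0,0],"fingers":1},{"dp":[0,0,-0.07],"delta_rot":[0,0,0],"fingers":1},{"dp":[0,0,-0.07],"delta_rot":[0,0,0],"fingers":1},{"dp":[0,0,-0.07],"delta_rot":[0,0,0],"fingers":1},{"dp":[0,0,-0.07],"delta_rot":[0,0,0],"fingers":1}]'; python3 go.py 0.548 0.263 0.30
python3 - <<'E'
from h import *
pic,P=cloud('scene');save('s2',pic)
Q=P.reshape(-1,3);Q=Q[np.isfinite(Q).all(1)]
q=Q[(np.hypot(Q[:,0]-.505,Q[:,1]+.231)<.11)&(Q[:,2]>.018)&(Q[:,2]<.03)]
A=np.c_[q[:,:2],np.ones(len(q))];print(len(q),np.linalg.lstsq(A,q[:,2],rcond=None)[0],np.median(q[:,2]),cv2.minAreaRect((q[:,:2]*1000).astype(np.float32)))
E
```

```text
t: 6.23
tcp_pos: [0.5055, -0.2326, 0.2951]
tool_rot: [0.979, 0.203, -0.0, -0.0]
force: [0.3, -0.4, -0.7]
finger_gap: 1.002
gripper_force: 0.0
total dp [ 0.4712 -0.8763 -0.0097] rows>= 11.930074535077704 zaxis [-3.e-04  2.e-04 -1.e+00] yaw 0.408 tcp [ 0.5055 -0.2326  0.2951] q6 0.53
1377 [-0.00170856 -0.00202763  0.02352495] 0.023057175820539566 ((505.2410583496094, -230.33010864257812), (159.85585021972656, 157.31556701660156), 58.98405075073242)
```

View pics/s2.png

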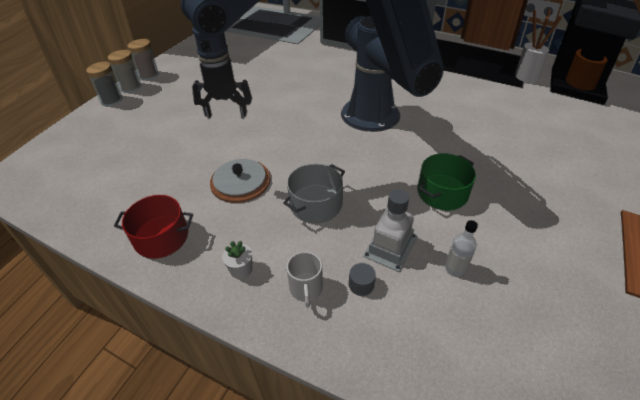

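The lid lies flat on the board at (240,178), knob up and level, and the pot is unmoved. Next is the cap.

```bash
python3 -m crank '[{"dp":[0.037,-0.07,-0.001],"delta_rot":[0,0,0],"fingers":1},{"dp":[0.037,-0.07,-0.001],"delta_rot":[0,0,0],"fingers":1},{"dp":[0.037,-0.07,-0.001],"delta_rot":[0,0,0],"fingers":1},{"dp":[0.037,-0.07,-0.001],"delta_rot":[0,0,0],"fingers":1},{"dp":[0.037,-0.07,-0.001],"delta_rot":[0,0,0],"fingers":1},{"dp":[0.037,-0.07,-0.001],"delta_rot":[0,0,0],"fingers":1},{"dp":[0.037,-0.07,-0.001],"delta_rot":[0,0,0],"fingers":1},{"dp":[0.037,-0.07,-0.001],"delta_rot":[0,0,0],"fingers":1},{"dp":[0.037,-0.07,-0.001],"delta_rot":[0,0,0],"fingers":1},{"dp":[0.037,-0.07,-0.001],"delta_rot":[0,0,0],"fingers":1},{"dp":[0.037,-0.07,-0.001],"delta_rot":[0,0,0],"fingers":1},{"dp":[0.037,-0.07,-0.001],"delta_rot":[0,0,0],"fingers":1}]'; python3 -m crank '[{"dp":[0.02,-0.025,0],"delta_rot":[0,0,0],"fingers":1},{"dp":[0.008,-0.01,0],"delta_rot":[0,0,0],"fingers":1},{"dp":[0,0,0],"delta_rot":[0,0,0],"fingers":1}]'; python3 go.py 0.548 0.263 0.30
cat > cap.py <<'E'
from h import *
pic,P=cloud('wrist');save('w2',pic)
Q=P.reshape(-1,3);Q=Q[np.isfinite(Q).all(1)]
q=Q[(np.hypot(Q[:,0]-.548,Q[:,1]-.263)<.05)&(Q[:,2]>.177)&(Q[:,2]<.195)]
print(len(q),np.median(q[:,2]),cv2.minAreaRect((q[:,:2]*1000).astype(np.float32)),cv2.minEnclosingCircle((q[:,:2]*1000).astype(np.float32)))
E
python3 cap.py
```

```text
t: 7.28
tcp_pos: [0.5427, 0.2427, 0.2991]
tool_rot: [0.979, 0.203, -0.0, 0.0]
force: [0.5, -0.4, -0.4]
finger_gap: 1.001
gripper_force: 0.0
t: 7.53
tcp_pos: [0.5489, 0.2635, 0.2989]
tool_rot: [0.979, 0.204, -0.0, 0.0]
force: [-0.2, -0.2, 0.4]
finger_gap: 0.999
gripper_force: 0.0
total dp [-0.0021  0.0002 -0.0022] rows>= 0.03631767032885702 zaxis [-2.e-04 -2.e-04 -1.e+00] yaw 0.41 tcp [0.5489 0.2635 0.2989] q6 1.42
3159 0.18513178964504398 ((549.604248046875, 263.1529541015625), (46.08761978149414, 45.20850372314453), 12.549989700317383) ((549.6328735351562, 263.23040771484375), 23.327367782592773)
```

View pics/w2.png

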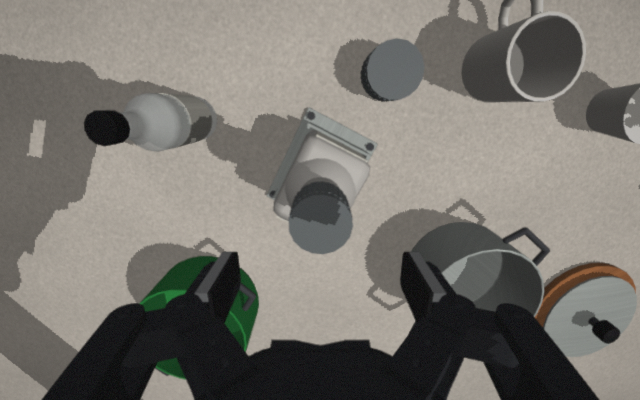

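The wrist view shows the cap at (320,220), 46 mm across and centred between the fingers, at (0.549, 0.263). Nothing is near the fingers on the way down.

```bash
python3 -m crank '[{"dp":[0,0,0.03],"delta_rot":[0,0,0],"fingers":1},{"dp":[0,0,0.03],"delta_rot":[0,0,0],"fingers":1},{"dp":[0,0,0.03],"delta_rot":[0,0,0],"fingers":1},{"dp":[0,0,0.03],"delta_rot":[0,0,0],"fingers":1},{"dp":[0,0,0.03],"delta_rot":[0,0,0],"fingers":1},{"dp":[0,0,0],"delta_rot":[0,0,0],"fingers":0},{"dp":[0,0,0],"delta_rot":[0,0,0],"fingers":-1},{"dp":[0,0,0],"delta_rot":[0,0,0],"fingers":-1},{"dp":[0,0,0],"delta_rot":[0,0,0],"fingers":-1},{"dp":[0,0,0],"delta_rot":[0,0,0],"fingers":-1}]' 80; python3 go.py 0.5493 0.263 0.216
```

```text
t: 8.42
tcp_pos: [0.5494, 0.2623, 0.226]
tool_rot: [0.979, 0.202, 0.001, -0.0]
force: [-1.9, -0.4, 3.9]
finger_gap: 0.525
gripper_force: 81.0
total dp [ 0.0003 -0.0014  0.0199] rows>= 0.23963161110668252 zaxis [ 1.8e-03  8.0e-04 -1.0e+00] yaw 0.407 tcp [0.5494 0.2623 0.226 ] q6 1.43
```

Gripped (45 mm). Press down about 8 mm.

```bash
python3 -m crank '[{"dp":[0,0,0.004],"delta_rot":[0,0,0],"fingers":-1},{"dp":[0,0,0.004],"delta_rot":[0,0,0],"fingers":-1},{"dp":[0,0,0.004],"delta_rot":[0,0,0],"fingers":-1},{"dp":[0,0,0.003],"delta_rot":[0,0,0],"fingers":-1},{"dp":[0,0,0],"delta_rot":[0,0,0],"fingers":-1},{"dp":[0,0,0],"delta_rot":[0,0,0],"fingers":-1}]'; python3 go.py 0.5493 0.263 0.216
```

```text
t: 8.92
tcp_pos: [0.5495, 0.2623, 0.2189]
tool_rot: [0.979, 0.203, 0.001, 0.0]
force: [-2.0, -0.2, 7.8]
finger_gap: 0.517
gripper_force: 81.5
total dp [ 0.0002 -0.0013  0.0058] rows>= 0.07179170106505575 zaxis [ 2.4e-03  1.0e-04 -1.0e+00] yaw 0.408 tcp [0.5495 0.2623 0.2189] q6 1.43
```

```bash
python3 -m crank '[{"dp":[0,0,0.001],"delta_rot":[0,0,-0.01],"fingers":-1},{"dp":[0,0,0],"delta_rot":[0,0,-0.015],"fingers":-1},{"dp":[0,0,0],"delta_rot":[0,0,-0.015],"fingers":-1},{"dp":[0,0,0],"delta_rot":[0,0,-0.015],"fingers":-1},{"dp":[0,0,0],"delta_rot":[0,0,-0.015],"fingers":-1},{"dp":[0,0,0],"delta_rot":[0,0,0],"fingers":-1}]'; python3 go.py 0.5493 0.263 0.216; python3 -c "
from h import *
print(manip.sense()['ft_torque'])"
```

```text
t: 9.42
tcp_pos: [0.55, 0.2633, 0.2189]
tool_rot: [0.911, 0.413, 0.002, -0.0]
force: [-1.2, 2.2, 7.1]
finger_gap: 0.522
gripper_force: 81.6
total dp [-0.0014 -0.0006  0.0058] rows>= 0.07137637882489109 zaxis [ 0.0043  0.0023 -1.    ] yaw 0.851 tcp [0.55   0.2633 0.2189] q6 0.98
[ 0.40179568  0.34805054 -0.01812738]
```

```bash
python3 -m crank '[{"dp":[0,0,0],"delta_rot":[0,0,-0.016],"fingers":-1},{"dp":[0,0,0],"delta_rot":[0,0,-0.016],"fingers":-1},{"dp":[0,0,0],"delta_rot":[0,0,-0.016],"fingers":-1},{"dp":[0,0,0],"delta_rot":[0,0,-0.016],"fingers":-1},{"dp":[0,0,0],"delta_rot":[0,0,-0.016],"fingers":-1},{"dp":[0,0,0],"delta_rot":[0,0,-0.016],"fingers":-1},{"dp":[0,0,0],"delta_rot":[0,0,-0.016],"fingers":-1},{"dp":[0,0,0],"delta_rot":[0,0,-0.016],"fingers":-1},{"dp":[0,0,0],"delta_rot":[0,0,-0.016],"fingers":-1},{"dp":[0,0,0],"delta_rot":[0,0,-0.012],"fingers":-1},{"dp":[0,0,0],"delta_rot":[0,0,0],"fingers":-1},{"dp":[0,0,0],"delta_rot":[0,0,0],"fingers":-1}]'; python3 go.py 0.5493 0.263 0.216; python3 -c "
from h import *
print(manip.sense()['ft_torque'])"
```

```text
t: 10.42
tcp_pos: [0.55, 0.2632, 0.2189]
tool_rot: [0.61, 0.792, 0.002, 0.001]
force: [-1.2, 1.9, 8.3]
finger_gap: 0.521
gripper_force: 81.5
total dp [-0.0001 -0.0015  0.0058] rows>= 0.07224520537753983 zaxis [ 0.0044  0.002  -1.    ] yaw 1.828 tcp [0.55   0.2632 0.2189] q6 0.0
[0.26735418 0.32722628 0.02606658]
```

```bash
python3 -m crank '[{"dp":[0,0,-0.006],"delta_rot":[0,0,0],"fingers":-1},{"dp":[0,0,-0.008],"delta_rot":[0,0,0],"fingers":-1},{"dp":[0,0,-0.01],"delta_rot":[0,0,0],"fingers":-1},{"dp":[0,0,0],"delta_rot":[0,0,0],"fingers":-1}]'; python3 go.py 0.5493 0.263 0.3
```

```text
t: 10.75
tcp_pos: [0.5494, 0.2624, 0.2297]
tool_rot: [0.61, 0.792, 0.001, 0.001]
force: [-0.6, 0.5, 0.3]
finger_gap: 0.521
gripper_force: 81.5
total dp [ 0.0011  0.0003 -0.1406] rows>= 1.685726049989455 zaxis [ 2.1e-03  1.0e-04 -1.0e+00] yaw 1.828 tcp [0.5494 0.2624 0.2297] q6 0.01
```

No resistance now, so the cap is free.

```bash
python3 -m crank '[{"dp":[0,0,-0.02],"delta_rot":[0,0,0],"fingers":-1},{"dp":[0,0,-0.03],"delta_rot":[0,0,0],"fingers":-1},{"dp":[0,0,-0.03],"delta_rot":[0,0,0],"fingers":-1},{"dp":[0,0,-0.03],"delta_rot":[0,0,0],"fingers":-1},{"dp":[0,0,-0.02],"delta_rot":[0,0,0],"fingers":-1},{"dp":[0,0,-0.01],"delta_rot":[0,0,0],"fingers":-1},{"dp":[0,0,0],"delta_rot":[0,0,0],"fingers":-1},{"dp":[0,0,0],"delta_rot":[0,0,0],"fingers":-1},{"dp":[0,0,0],"delta_rot":[0,0,0],"fingers":-1}]'; python3 go.py 0.5493 0.263 0.3
python3 - <<'E'
from h import *
pic,P=cloud('scene');save('s3',cv2.resize(pic[100:320,200:520],(800,550)))
E
```

```text
t: 11.5
tcp_pos: [0.5485, 0.262, 0.2974]
tool_rot: [0.611, 0.792, -0.001, -0.001]
force: [-0.2, -0.1, -0.0]
finger_gap: 0.524
gripper_force: 82.1
total dp [ 0.0016  0.002  -0.0051] rows>= 0.06881133173668047 zaxis [-2.e-03 -7.e-04 -1.e+00] yaw 1.828 tcp [0.5485 0.262  0.2974] q6 0.01
```

View pics/s3.png

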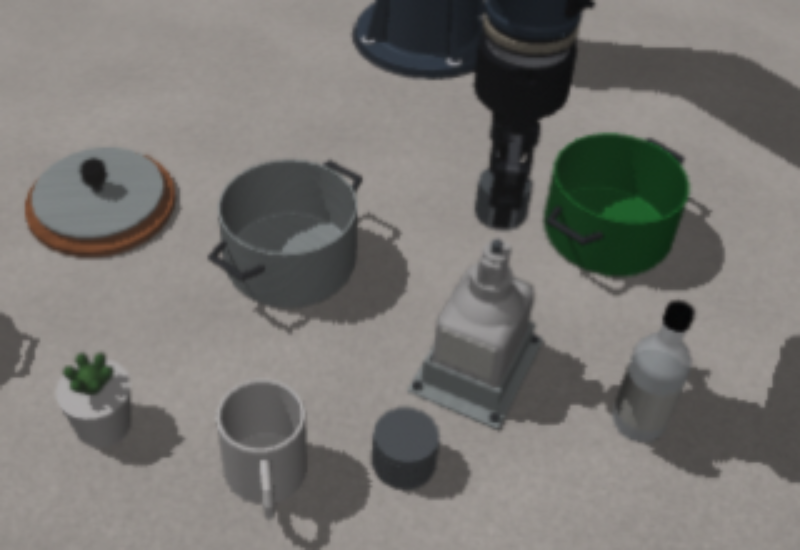

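The crop shows the cap held upright at (502,200), clear above the bare neck and spring stub at (496,250). The lid is flat on the board at (100,195), and the pot and bystanders are in place.

```bash
python3 -c "
from station import manip
print(manip.sign_off())"
```

```text
the job is handed in; nothing more can be done
None
```

The job is handed in: the lid lies flat, knob up and let go on the round board, and the gripper holds the freed cap upright about 5 cm above the bottle mouth, with the pot, mug, plant and soap bottle left in place; no verdict was returned.

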